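# Rotate the reagent kits in the sloped lane

### The job

Take the oldest kit carton, the one at the low front end of the sloped lane, and stand it upright in the shallow steel tray. Then load the new kit carton, the one of the same size that stands on the bench, into the lane behind the other two, and close the row up so that all three sit flat in the lane, touching one another, with the first against the front stop. Be gentle: set cartons down rather than letting them tip or fall, do not ram the row into the stop, keep the two waiting cartons in the lane, and leave everything else where it is.

Things in the scene. Friction and masses are not known exactly. Their poses are not given: they have to be found in the camera images.
- lane: Fixed aluminium rack of two lanes sloping 28 degrees, low end towards the robot. Frame tilted with the kit lane: origin on its floor, mid-width, at the inner face of the front stop, 45 mm above the bench; x up the lane, y across, z square off the floor. Floor 56 mm wide between guides 14 mm high, 3 mm thick; stop 24 mm high, 5 mm thick.
- lane_top (a point): Middle of the kit lane's floor at its high back end, 275 mm up the lane from the stop; this end is open. Friction varies: on some days cartons slide down by themselves when the one in front is taken, on others they stick where they are (a push of under 3 N moves the row).
- lane_side (a point): Middle of the front stop's foot in the neighbouring lane, 108 mm to the right (-y of the rack), 62 mm wide, which holds low slide boxes.
- oldest: Plain off-white kit carton, 60 mm long (x) by 50 mm wide (y) by 80 mm high (z), about 0.18 kg, rigid. Origin: centre of its underside; z points to its lid. It stands first in the lane, at the stop, its x up the lane, tilted with the lane.
- second: Plain off-white kit carton, 60 mm long (x) by 50 mm wide (y) by 80 mm high (z), about 0.18 kg, rigid. Origin: centre of its underside; z points to its lid. It stands second in the lane, a few mm behind the oldest at most, tilted with the lane.
- third: Plain off-white kit carton, 60 mm long (x) by 50 mm wide (y) by 80 mm high (z), about 0.18 kg, rigid. Origin: centre of its underside; z points to its lid. It stands third in the lane, tilted with the lane; its centre is up to 155 mm from the stop at the start.
- newkit: Plain off-white kit carton, 60 mm long (x) by 50 mm wide (y) by 80 mm high (z), about 0.18 kg, rigid. Origin: centre of its underside; z points to its lid. It stands upright on the bench, to the left or right of the rack, turned up to 0.5 rad.
- tray: Fixed shallow steel tray on the bench, on the other side of the rack from the new carton, 130 (x) by 120 (y) by 22 mm outside, walls and floor 4 mm. Origin: centre of its underside.
- tray_in (a point): Centre of the tray's inner floor, 4 mm above the bench.
- slides_a: Bystander: low grey plastic slide box, 85 x 56 x 32 mm, front of the neighbouring lane. Origin: centre of its underside.
- slides_b: Bystander: the same kind of slide box, behind slides_a. Origin: centre of its underside.
- flask_a: Bystander: conical glass flask, base 88 mm across, 130 mm high, beyond the rack. Origin: centre of its underside.
- flask_b: Bystander: the same kind of flask, at the right side of the bench. Origin: centre of its underside.
- timer: Bystander: small white standing timer, 75 mm wide, 30 mm deep, 70 mm high. Origin: centre of its underside.
- tipbox: Bystander: pale box of yellow pipette tips, 120 x 85 x 64 mm. Origin: centre of its underside.
- bigcarton: Bystander: larger off-white carton, 85 x 70 x 120 mm, not kit stock. Origin: centre of its underside.
Things that resemble listed ones, but are neither listed nor needed, are in the scene too. Leave any pink or red look-alike of the oldest alone. What is shaped like the newkit but blue or orange is not meant.

How it is judged:
On the way, in this order (a step that is already met when the one before it is completed fails the run):
1. the oldest carton stands upright in the tray, released (horizontal distance between oldest and tray_in below 0.05 m and z of oldest in the frame of tray_in below 0.006 m and angle between oldest's own z axis and vertical below 0.1 rad and contact force between the fingers and oldest below 0.05 N), for 0.2 s.
2. the new carton is in the lane behind the other two (x of newkit in the frame of lane between 0.14 and 0.26 m and y of newkit in the frame of lane between -0.012 and 0.012 m and z of newkit in the frame of lane between -0.005 and 0.006 m and angle between the z axis of newkit and the z axis of lane, either way round below 0.1 rad), for 0.1 s.
At the end, for the whole second after the job is handed in: Oldest carton upright (0.1 rad) on the tray floor. In the lane, flat (6 mm, 0.1 rad) and at rest, with centres from the stop: second carton at most 36 mm (30 touches), third behind it at most 99 mm (90 touches), new one last at most 162 mm (150 touches) (all of step 1 and linear speed of each of oldest, second, third, newkit below 0.02 m/s and x of second in the frame of lane between 0.025 and 0.036 m and y of second in the frame of lane between -0.012 and 0.012 m and z of second in the frame of lane between -0.005 and 0.006 m and angle between the z axis of each of second, third, newkit and the z axis of lane, either way round below 0.1 rad and x of third in the frame of lane between 0.085 and 0.099 m and y of third in the frame of lane between -0.012 and 0.012 m and z of third in the frame of lane between -0.005 and 0.006 m and x of newkit in the frame of lane between 0.145 and 0.162 m and y of newkit in the frame of lane between -0.012 and 0.012 m and z of newkit in the frame of lane between -0.005 and 0.006 m).
It fails at once if a bystander was moved more than 30 mm (distance of any of slides_a, slides_b, flask_a, flask_b, timer, tipbox, bigcarton from where it was at the start of the episode above 0.03 m).
It fails at once if a waiting carton was lifted out of the lane (z of any of second, third in the frame of lane above 0.03 m).
It fails at once if a carton was pressed with more than 80 N against the rack or tray (contact force between any of second, third, newkit, oldest and lane above 80 N or contact force between oldest and tray above 80 N).
It fails at once if a carton was let fall: it tipped or tumbled out of the fingers ((angular speed of oldest above 4 rad/s and contact force between the fingers and oldest below 0.05 N) or (angular speed of newkit above 4 rad/s and contact force between the fingers and newkit below 0.05 N)).
It also fails if it takes over 61 s, if anything falls off the work surface, if the arm or the gripper's body presses on something with over 40 N, if the wrist force passes 120 N, or if a joint passes its speed limit or range.

### The arm

A 6-joint arm with a two-finger parallel gripper is mounted at the origin on the work surface. World frame = base frame: x ahead of the robot, y to its left, z up, the work surface at z = 0. Lengths are in m, angles in rad, forces in N, time in s.
With the tool pointing down it reaches from about 0.225 to 0.875 m from the base axis. Payload 3.4 kg.
Tool frame: the origin (TCP) lies between the finger pads; the fingertips stand 19 mm ahead of it and the grasp point (between the pads) is the TCP; z points along the fingers, y is the line along which they close (so a half turn about z gives the same grasp; the last joint's range is limited). The gripper opens to 85 mm and grips with 20 to 120 N. Pads are 22 mm wide; open, the fingers measure 114 mm over their backs; the gripper's body (76 mm by 85 mm) begins 54 mm behind the grasp point. The pads swing forward as they close: fully open they stand 13 mm farther back than shut.
Start: joints at [1.07, 0.276, 1.505, -0, 1.361, -0.121], TCP at [0.213, 0.534, 0.25] pointing down, gripper open.
Joint ranges: [-2.89, 2.89], [-0.75, 2.08], [0.22, 2.7], [-1.18, 4.32], [0.11, 2.71], [-2.7, 2.7]. Speed limits (rad/s): [2.57, 2.57, 3.14, 3.14, 3.14, 3.14].

### API

Orientations are given as a unit quaternion [w, x, y, z].
In Python, from rig import get_state, imaging, ticket gives the robot as it stands. The module is installed in compiled form; this text tells all that it offers.
- The arm moves only by the shell command python3 -m inch 'ROWS' [FORCE]. ROWS is JSON, a list of rows, each an object with "claw": the opening, from -1 (shut) to 1 (fully open); "travel": the shift along the world's x, y, z in units of 200 mm (1.0 is 200 mm), a list of three; "turn": the turn about the world's z in units of 180 degrees (1.0 is 180 degrees). A call has 1 to 5 rows; each row is the pose to reach, as a shift and turn from the pose commanded when the call began, turning the shorter way round; what a row does not reach only later rows make up. A row lasts 1/10 s, in which the tool goes at most 50 mm and 8.59 degrees, less where a joint would pass 70% of its speed; a pose out of reach is approached as far as the arm can. A call with a number of a shift or a turn outside -1 to 1 is refused whole. A call with a gripper value outside its range is refused whole. The fingers move at their own pace and stop on an object; FORCE is the grip in N (left out, the last holds). Time passes only in rows, so rows that repeat a pose let the fingers close. It gives the time, the measured TCP pose, the force, the opening and the grip force at its end, in the units of the state.
- get_state(): the state, without advancing time (a new reading comes with each control period).
- imaging.get_image(name): name is "side" or "top"; returns the picture (400x640x3 uint8, red, green, blue); there is no depth.
- imaging.camera_params(name): a dict with "camera_matrix" (3x3 intrinsics, pixels), "cam_to_world" (4x4, takes a point from camera to world coordinates). Camera axes: x right, y down, z forward; pixel columns grow to the right and rows downward; lengths in m; the calibration is good to about 2 mm. A picture is of the moment at which its call begins. camera_params takes no time and is no camera call.
- ticket.sign_off(): hands the job in; it is judged then, once.
The state is a dict: "clock": time; "qpos": joint angles; "qd": joint speeds; "effort": joint torques, N m; "position": TCP position; "ee_rot": TCP orientation; "contact_force": force on the tool from outside, world axes, zero at the start; "moment": the same for the moment, N m; "width": finger opening in m; "gripper_force": force on a finger pad.
Only numpy, scipy, OpenCV 4.12 (cv2) and the standard library are available. Lean on these libraries where they do the work, as an engineer would, in place of code of your own. Each camera call takes 0.05 s, during which the arm holds its last target. There are 200 camera calls.

## Working session

There is one attempt and no reset: what is moved stays moved. The work goes in short steps, Python scripts to look and compute and a shell command to move; the robot and the scene stay as the last step left them, time stands still between calls to the robot, and variables do not carry over. Pictures are saved under pics/ and viewed, at most 10 in all, crops included, and the job is handed in when it is done.

```bash
mkdir -p pics; python3 - <<'E'
from rig import get_state, imaging
import cv2,numpy as np
print(get_state())
for n in("side","top"):
    im=imaging.get_image(n); cv2.imwrite(f"pics/{n}0.png",im[:,:,::-1])
    p=imaging.camera_params(n); print(n,np.round(p["camera_matrix"],1).tolist(),np.round(p["cam_to_world"],4).tolist())
E
```

```text
{'clock': 0.0, 'qpos': array([ 1.06997979e+00,  2.76610875e-01,  1.50612200e+00, -3.54248003e-05,
        1.36067261e+00, -1.20995610e-01]), 'qd': array([ 0.00030821,  0.00015106,  0.00162261, -0.00123225, -0.00154708,
        0.00073456]), 'effort': array([ 2.40954156e-03, -4.16778696e+01, -2.45811260e+01,  1.45387794e-04,
        1.08279721e-02,  3.12657949e-05]), 'position': array([0.21296586, 0.53359162, 0.24943504]), 'ee_rot': array([-2.60802492e-04,  1.88767250e-01,  9.82021437e-01, -8.68256497e-04]), 'contact_force': array([0.15052021, 0.40308253, 0.08941761]), 'moment': array([0.02624342, 0.04524445, 0.02338352]), 'gripper_force': 0.0, 'width': 0.08594633453628782}
side [[404.2, 0.0, 315.7], [0.0, 404.2, 197.5], [0.0, 0.0, 1.0]] [[0.9337, -0.1613, 0.3196, 0.1778], [-0.3574, -0.4739, 0.8048, -0.9471], [0.0216, -0.8657, -0.5001, 0.6709], [0.0, 0.0, 0.0, 1.0]]
top [[370.5, 0.0, 319.1], [0.0, 370.5, 201.8], [0.0, 0.0, 1.0]] [[0.0089, -0.997, 0.0768, 0.4774], [-0.9994, -0.0063, 0.0337, -0.0509], [-0.0331, -0.077, -0.9965, 1.1317], [0.0, 0.0, 0.0, 1.0]]
```

View pics/side0.png

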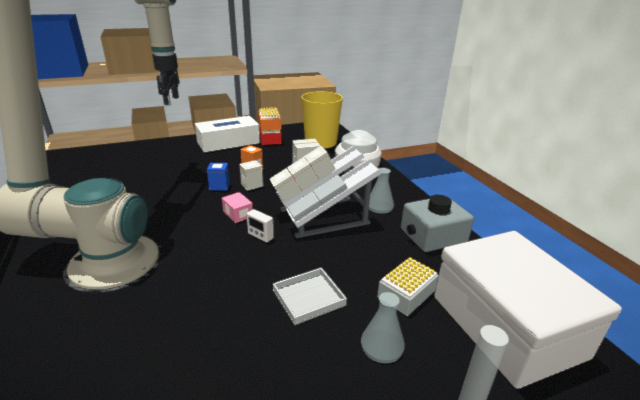

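View pics/top0.png

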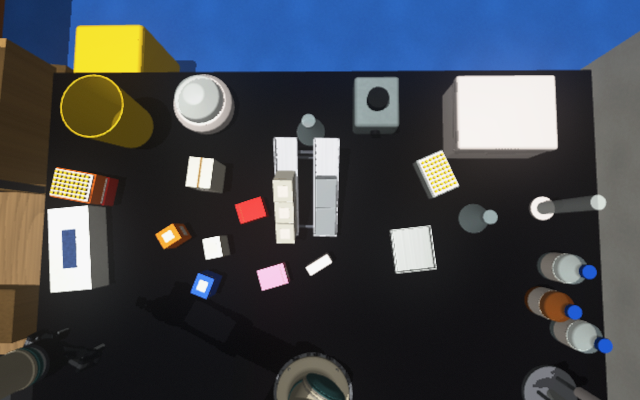

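The side view shows the rack at (325,190), with three off-white cartons in its left lane, the tray at (310,295) and an off-white carton on the bench at (251,175). In the top view the lane cartons are at (285,235), (285,212) and (283,186), and the tray is at (413,249).

Look-alikes (top-view pixels):
- **Oldest:** the pink block (272,277) and the red block (250,210).
- **Newkit:** the white carton (215,247), the blue (204,286), the orange (172,236), the big carton (205,173) and the timer (319,265).

I choose the lane carton at (285,235) as oldest and the white carton at (215,247) as newkit, and check both in one crop.

```bash
cat > h.py <<'E'
import numpy as np,cv2
from rig import get_state, imaging
def ray(n,u,v):
    p=imaging.camera_params(n);K=np.array(p["camera_matrix"]);T=np.array(p["cam_to_world"])
    d=T[:3,:3]@np.linalg.solve(K,[u,v,1.]);return T[:3,3],d
def onz(n,u,v,z):
    o,d=ray(n,u,v);return o+d*(z-o[2])/d[2]
def proj(n,P):
    p=imaging.camera_params(n);K=np.array(p["camera_matrix"]);T=np.array(p["cam_to_world"])
    c=K@(T[:3,:3].T@(np.array(P)-T[:3,3]));return c[:2]/c[2]
E
python3 - <<'E'
from h import *
im=cv2.imread("pics/top0.png")
c=im[125:305,190:450];cv2.imwrite("pics/crop1.png",cv2.resize(c,None,fx=3,fy=3,interpolation=cv2.INTER_CUBIC))
g=cv2.cvtColor(im,cv2.COLOR_BGR2HSV)
m=((g[:,:,2]>110)&(g[:,:,1]<60)).astype(np.uint8)
for th in (110,190):
  m=((g[:,:,2]>th)&(g[:,:,1]<60)).astype(np.uint8)
  for k in cv2.findContours(m,0,2)[0]:
    if cv2.contourArea(k)<100: continue
    (x,y),s,a=cv2.minAreaRect(k)
    if 180<x<450 and 120<y<310: print(th,np.round([x,y,*s,a],1), np.round(cv2.boxPoints(cv2.minAreaRect(k))).tolist())
E
```

```text
110 [271.8 276.8  21.3  28.1  73.7] [[255.0, 270.0], [282.0, 263.0], [288.0, 283.0], [261.0, 291.0]]
110 [318.5 264.5  11.2  26.8  58. ] [[304.0, 267.0], [327.0, 253.0], [333.0, 262.0], [310.0, 276.0]]
110 [211.9 247.5  21.9  18.2  79.7] [[201.0, 238.0], [219.0, 235.0], [223.0, 257.0], [205.0, 260.0]]
110 [413.1 249.1  45.1  41.7  82.9] [[390.0, 229.0], [431.0, 224.0], [437.0, 269.0], [395.0, 274.0]]
110 [199.  172.7  25.6  32.8   7.6] [[184.0, 187.0], [189.0, 155.0], [214.0, 158.0], [210.0, 191.0]]
110 [437.2 173.2  41.6  29.5  65.2] [[415.0, 161.0], [442.0, 148.0], [459.0, 186.0], [433.0, 198.0]]
110 [320.  186.5  99.   38.   90. ] [[301.0, 137.0], [339.0, 137.0], [339.0, 236.0], [301.0, 236.0]]
110 [284.8 190.  106.2  25.5  89.3] [[271.0, 137.0], [297.0, 137.0], [298.0, 243.0], [273.0, 243.0]]
110 [307.8 120.3  12.7  13.4  45. ] [[299.0, 121.0], [308.0, 111.0], [317.0, 120.0], [308.0, 130.0]]
190 [272.2 276.2  20.3  27.   73.6] [[256.0, 270.0], [282.0, 263.0], [288.0, 282.0], [262.0, 290.0]]
190 [318.4 264.5   9.9  25.5  58. ] [[305.0, 267.0], [327.0, 254.0], [332.0, 262.0], [310.
[... 219 characters left out ...]
25.  207.5  55.   22.   90. ] [[314.0, 180.0], [336.0, 180.0], [336.0, 235.0], [314.0, 235.0]]
190 [283.9 211.   63.2  18.8  86.3] [[272.0, 180.0], [291.0, 179.0], [295.0, 242.0], [277.0, 243.0]]
190 [205.7 172.6  11.7  30.1   7.6] [[198.0, 187.0], [202.0, 157.0], [214.0, 158.0], [210.0, 188.0]]
190 [192.7 171.3  11.2  30.2   7.6] [[185.0, 185.0], [189.0, 156.0], [200.0, 157.0], [196.0, 187.0]]
190 [437.8 172.9  40.1  27.2  65. ] [[417.0, 160.0], [442.0, 149.0], [459.0, 185.0], [434.0, 197.0]]
190 [326.  182.5  89.   26.   90. ] [[313.0, 138.0], [339.0, 138.0], [339.0, 227.0], [313.0, 227.0]]
190 [286.1 156.   38.7  21.   88.1] [[275.0, 137.0], [296.0, 136.0], [297.0, 175.0], [276.0, 176.0]]
```

View pics/crop1.png

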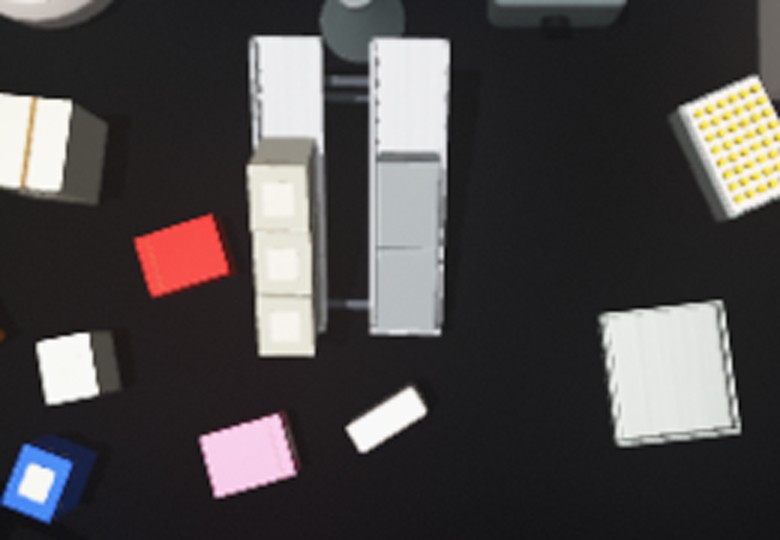

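The crop shows three off-white labelled cartons in the left lane, with the oldest lid's front edge at crop (260..314,355). The tray is at (670,373). The plain white kit-size carton is at (69,368), beside the blue one. The choice stands, so next I compute the poses.

```bash
python3 - <<'E'
from h import *
o=lambda c:((c[0]+.5)/3-.5+190,(c[1]+.5)/3-.5+125)
s,c=np.sin(np.radians(28)),np.cos(np.radians(28))
P=lambda n,cr,z:(print(n,np.round(onz("top",*o(cr),z),4)),onz("top",*o(cr),z))[1]
for i,(x,pl,pr) in enumerate([(0,(260,356),(314,355)),(.06,(256,298),(313,294)),(.12,(251,233),(312,231)),(.18,(247,168),(308,165))]):
    z=.045+x*s+.08*c
    a=P(f"lid{x} L",pl,z);b=P(f"lid{x} R",pr,z); m=(a+b)/2
    print("  implied origin x",m[0]-(x*c-.08*s),"y",m[1],"w",np.hypot(*(a-b)[:2]))
a=P("topL",(250,37),.045+.275*s+.014*c);b=P("topR",(323,37),.045+.275*s);print(" impl ox",(a+b)[0]/2-.275*c)
a=P("lane2 topL",(370,39),.045+.275*s+.014*c);b=P("lane2 topR",(449,39),.045+.275*s+.014*c)
P("lane2 fL",(370,333),.045+.024*c);P("lane2 fR",(441,334),.045+.024*c)
for k in [(37,342),(92,333),(101,396),(48,404)]:P("new",k,.08)
for k in [(600,314),(722,300),(741,433),(617,446)]:P("tray",k,.022)
# side-view check of newkit lid & lane: project candidates
for w in [(.28,.2,.08)]:print(proj("side",w))
E
python3 - <<'E'
import cv2
im=cv2.imread("pics/side0.png")
cv2.imwrite("pics/crop2.png",cv2.resize(im[130:250,230:400],None,fx=4.5,fy=4.5,interpolation=cv2.INTER_CUBIC))
E
```

```text
lid0 L [0.441  0.0996 0.1156]
lid0 R [0.4424 0.0502 0.1156]
  implied origin x 0.4792378004477623 y 0.07492259461681404 w 0.04944034099874365
lid0.06 L [0.4934 0.1    0.1438]
lid0.06 R [0.4973 0.0491 0.1438]
  implied origin x 0.47992229323002605 y 0.07450754485775853 w 0.05105125159715452
lid0.12 L [0.5493 0.101  0.172 ]
lid0.12 R [0.5514 0.0479 0.172 ]
  implied origin x 0.4819556629211266 y 0.07444773413379387 w 0.05323426058446583
lid0.18 L [0.6025 0.101  0.2001]
lid0.18 R [0.6053 0.0491 0.2001]
  implied origin x 0.4824995646622535 y 0.07507940544522387 w 0.05194371350442868
topL [0.719  0.1028 0.1865]
topR [0.7222 0.0404 0.1741]
 impl ox 0.4777519066131066
lane2 topL [ 0.7173 -0.0016  0.1865]
lane2 topR [ 0.7173 -0.0699  0.1865]
lane2 fL [0.4621 0.0018 0.0662]
lane2 fR [ 0.4618 -0.066   0.0662]
new [0.4508 0.3184 0.08  ]
new [0.4598 0.2658 0.08  ]
new [0.4005 0.2554 0.08  ]
new [0.3924 0.3059 0.08  ]
tray [ 0.4823 -0.2238  0.022 ]
tray [ 0.4972 -0.3436  0.022 ]
tray [ 0.3675 -0.3602  0.022 ]
tray [ 0.3534 -0.2396  0.022 ]
[209.99524682 181.78228303]
```

View pics/crop2.png

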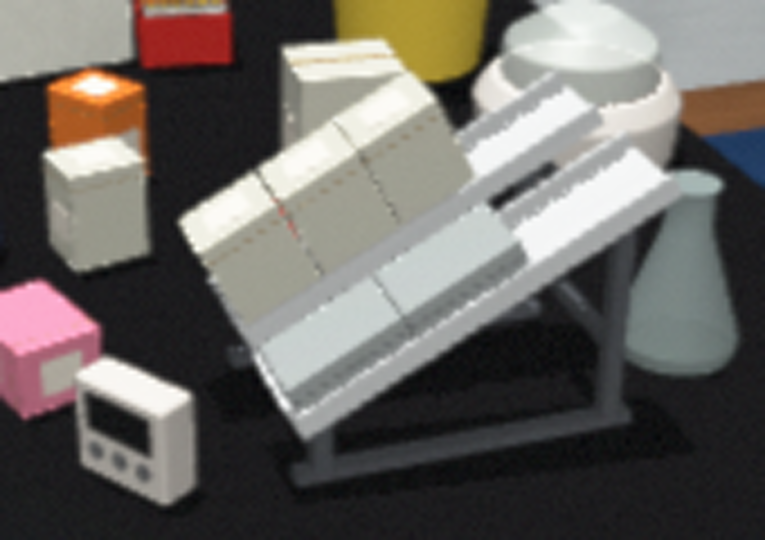

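The side crop shows the lane cartons in a closed row, clear of the red block, with the newkit upright at crop (97,205). I take the lane origin as (0.479, 0.075) with yaw 0, the newkit as (0.426, 0.286) with yaw 10°, and the tray as (0.425, -0.292) with yaw 7°. Now I move above the oldest.

```bash
python3 -m inch '[{"claw":1,"travel":[0.68,-0.98,0.05],"turn":0.121},{"claw":1,"travel":[0.68,-0.98,0.05],"turn":0.121},{"claw":1,"travel":[0.68,-0.98,0.05],"turn":0.121},{"claw":1,"travel":[0.68,-0.98,0.05],"turn":0.121},{"claw":1,"travel":[0.68,-0.98,0.05],"turn":0.121}]' 30
python3 -m inch '[{"claw":1,"travel":[0.68,-0.98,0.0],"turn":0},{"claw":1,"travel":[0.68,-0.98,0.0],"turn":0},{"claw":1,"travel":[0.68,-0.98,0.0],"turn":0},{"claw":1,"travel":[0.68,-0.98,0.0],"turn":0},{"claw":1,"travel":[0.68,-0.98,0.0],"turn":0}]'
python3 -m inch '[{"claw":1,"travel":[0,-0.335,0.0],"turn":0},{"claw":1,"travel":[0,-0.335,0.0],"turn":0},{"claw":1,"travel":[0,-0.335,0],"turn":0}]'
```

```text
clock: 0.6
position: [0.3498, 0.336, 0.2601]
ee_rot: [-0.0, -0.0, 1.0, -0.0]
contact_force: [0.3, 0.7, 0.2]
width: 0.0853
gripper_force: 0.0
clock: 1.1
position: [0.4863, 0.1395, 0.26]
ee_rot: [-0.0, 0.001, 1.0, -0.0]
contact_force: [-0.2, -0.3, 0.2]
width: 0.0854
gripper_force: 0.0
clock: 1.4
position: [0.4851, 0.0726, 0.2598]
ee_rot: [-0.001, 0.002, 1.0, -0.0]
contact_force: [0.0, 0.7, 0.2]
width: 0.0852
gripper_force: 0.0
```

```bash
python3 -m inch '[{"claw":1,"travel":[0.005,0.01,-0.2]},{"claw":1,"travel":[0.005,0.01,-0.4]},{"claw":1,"travel":[0.005,0.01,-0.58]},{"claw":1,"travel":[0.005,0.01,-0.67]},{"claw":1,"travel":[0.005,0.01,-0.715]}]' 30
python3 -m inch '[{"claw":-0.1,"travel":[0,0,0]},{"claw":-0.1,"travel":[0,0,0]},{"claw":-0.1,"travel":[0,0,0]},{"claw":-0.1,"travel":[0,0,0]},{"claw":-0.1,"travel":[0,0,0]}]' 30
```

```text
invalid input at $[0]: expected keys claw, travel, turn
invalid input at $[0]: expected keys claw, travel, turn
```

```bash
python3 -m inch '[{"claw":1,"travel":[0.005,0.01,-0.2],"turn":0},{"claw":1,"travel":[0.005,0.01,-0.4],"turn":0},{"claw":1,"travel":[0.005,0.01,-0.58],"turn":0},{"claw":1,"travel":[0.005,0.01,-0.67],"turn":0},{"claw":1,"travel":[0.005,0.01,-0.715],"turn":0}]' 30
python3 -m inch '[{"claw":-0.1,"travel":[0,0,0],"turn":0},{"claw":-0.1,"travel":[0,0,0],"turn":0},{"claw":-0.1,"travel":[0,0,0],"turn":0},{"claw":-0.1,"travel":[0,0,0],"turn":0},{"claw":-0.1,"travel":[0,0,0],"turn":0}]' 30
```

```text
clock: 1.9
position: [0.4846, 0.0782, 0.1152]
ee_rot: [-0.002, -0.001, 1.0, 0.0]
contact_force: [-0.2, -0.5, 0.4]
width: 0.0855
gripper_force: 0.0
clock: 2.4
position: [0.4873, 0.0769, 0.1188]
ee_rot: [0.002, -0.0, 1.0, -0.0]
contact_force: [-0.3, -0.8, 5.9]
width: 0.0497
gripper_force: 32.9
```

```bash
python3 -m inch '[{"claw":-0.1,"travel":[-0.024,0,0.044],"turn":0},{"claw":-0.1,"travel":[-0.048,0,0.088],"turn":0},{"claw":-0.1,"travel":[-0.072,0,0.132],"turn":0},{"claw":-0.1,"travel":[-0.1,0,0.18],"turn":0},{"claw":-0.1,"travel":[-0.15,0,0.27],"turn":0}]' 
python3 -m inch '[{"claw":-0.1,"travel":[-0.1,0,0.15],"turn":0},{"claw":-0.1,"travel":[-0.25,0,0.3],"turn":0},{"claw":-0.1,"travel":[-0.35,0,0.4],"turn":0},{"claw":-0.1,"travel":[-0.35,0,0.4],"turn":0}]'
python3 - <<'E'
from h import *
a=imaging.get_image("side")[100:320,200:460,::-1];b=imaging.get_image("top")[125:305,190:450,::-1]
cv2.imwrite("pics/c3.png",np.hstack([cv2.resize(a,(400,338)),cv2.resize(b,(400,277)).copy() if 0 else cv2.resize(b,(400,338))]))
E
```

```text
clock: 2.9
position: [0.4539, 0.0771, 0.1711]
ee_rot: [-0.002, -0.0, 1.0, 0.0]
contact_force: [-0.2, -0.8, -1.9]
width: 0.0497
gripper_force: 31.8
clock: 3.3
position: [0.3836, 0.0773, 0.254]
ee_rot: [0.001, -0.0, 1.0, 0.0]
contact_force: [0.7, 0.3, -1.7]
width: 0.0499
gripper_force: 31.9
```

View pics/c3.png

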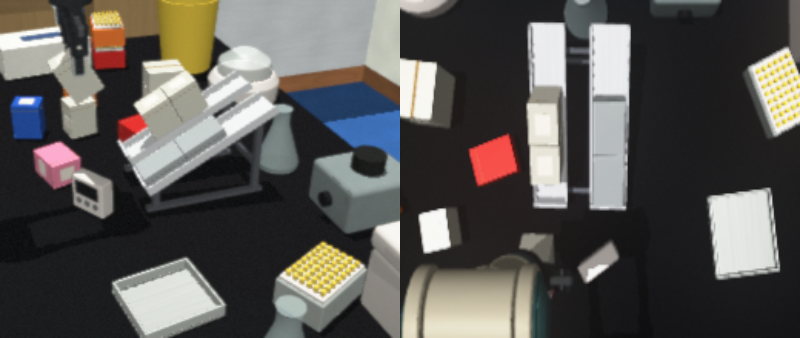

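The picture shows the carton held in the fingers with its tilt kept, the two waiting cartons stuck part way up the lane, and the tray clear. I carry it over the tray.

```bash
python3 -m inch '[{"claw":-0.1,"travel":[0.045,-0.92,0],"turn":0},{"claw":-0.1,"travel":[0.045,-0.92,0],"turn":0},{"claw":-0.1,"travel":[0.045,-0.92,0],"turn":0},{"claw":-0.1,"travel":[0.045,-0.92,0],"turn":0},{"claw":-0.1,"travel":[0.045,-0.92,0],"turn":0}]' 
python3 -m inch '[{"claw":-0.1,"travel":[0.045,-0.92,0],"turn":0},{"claw":-0.1,"travel":[0.045,-0.92,0],"turn":0},{"claw":-0.1,"travel":[0.045,-0.92,0],"turn":0},{"claw":-0.1,"travel":[0.045,-0.92,0],"turn":0},{"claw":-0.1,"travel":[0.045,-0.92,0],"turn":0}]' 
python3 -m inch '[{"claw":-0.1,"travel":[0,0,-0.2],"turn":0},{"claw":-0.1,"travel":[0,0,-0.4],"turn":0},{"claw":-0.1,"travel":[0,0,-0.6],"turn":0},{"claw":-0.1,"travel":[0,0,-0.76],"turn":0},{"claw":-0.1,"travel":[0,0,-0.76],"turn":0}]'
python3 - <<'E'
from h import *
print(get_state()["position"],get_state()["contact_force"])
a=imaging.get_image("side")[180:340,230:430,::-1];b=imaging.get_image("top")[190:310,360:510,::-1]
cv2.imwrite("pics/c4.png",np.hstack([cv2.resize(a,(400,320),interpolation=2),cv2.resize(b,(400,320),interpolation=2)]))
E
```

```text
clock: 3.9
position: [0.3958, -0.1111, 0.2499]
ee_rot: [-0.001, 0.003, 1.0, -0.001]
contact_force: [0.3, 0.5, -0.6]
width: 0.0498
gripper_force: 32.3
clock: 4.4
position: [0.4049, -0.2949, 0.2494]
ee_rot: [-0.001, 0.002, 1.0, -0.0]
contact_force: [0.1, 1.6, -0.8]
width: 0.0496
gripper_force: 32.6
clock: 4.9
position: [0.4013, -0.2866, 0.0945]
ee_rot: [-0.005, -0.001, 1.0, 0.005]
contact_force: [-0.0, 0.7, -1.0]
width: 0.0499
gripper_force: 32.5
[ 0.40127661 -0.28662981  0.09450761] [-0.01152077  0.67359713 -0.96332477]
```

View pics/c4.png

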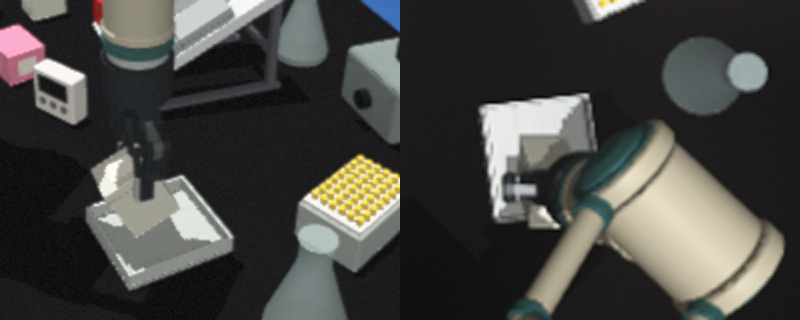

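The carton hangs inside the tray, lid leaning towards the robot (left in the side view), grip secure. I lower it to touch.

```bash
python3 -m inch '[{"claw":-0.1,"travel":[0,0,-0.04],"turn":0},{"claw":-0.1,"travel":[0,0,-0.07],"turn":0},{"claw":-0.1,"travel":[0,0,-0.07],"turn":0}]' 
python3 -m inch '[{"claw":-0.1,"travel":[0,0,-0.015],"turn":0},{"claw":-0.1,"travel":[0,0,-0.015],"turn":0}]' 
python3 -m inch '[{"claw":-0.1,"travel":[0,0,-0.015],"turn":0},{"claw":-0.1,"travel":[0,0,-0.015],"turn":0}]'
```

```text
clock: 5.3
position: [0.4042, -0.2908, 0.0855]
ee_rot: [0.0, -0.0, 1.0, -0.0]
contact_force: [0.2, 0.3, -0.8]
width: 0.0494
gripper_force: 32.6
clock: 5.5
position: [0.4042, -0.291, 0.0824]
ee_rot: [0.0, -0.0, 1.0, -0.0]
contact_force: [-0.0, 0.5, -2.3]
width: 0.0499
gripper_force: 32.6
clock: 5.7
position: [0.404, -0.2909, 0.0791]
ee_rot: [-0.0, -0.0, 1.0, 0.0]
contact_force: [0.1, 0.4, -1.4]
width: 0.0495
gripper_force: 32.6
```

```bash
python3 -m inch '[{"claw":-0.1,"travel":[0,0,-0.012],"turn":0},{"claw":-0.1,"travel":[0,0,-0.012],"turn":0}]' 
python3 -m inch '[{"claw":-0.1,"travel":[0,0,-0.012],"turn":0},{"claw":-0.1,"travel":[0,0,-0.012],"turn":0}]'
python3 -m inch '[{"claw":-0.1,"travel":[0,0,-0.012],"turn":0},{"claw":-0.1,"travel":[0,0,-0.012],"turn":0}]'
```

```text
clock: 5.9
position: [0.4044, -0.2912, 0.0774]
ee_rot: [0.0, -0.0, 1.0, -0.0]
contact_force: [-0.0, 0.3, 2.9]
width: 0.0498
gripper_force: 33.0
clock: 6.1
position: [0.4052, -0.2916, 0.0768]
ee_rot: [0.001, -0.0, 1.0, -0.001]
contact_force: [-1.5, 2.7, 15.2]
width: 0.0498
gripper_force: 34.6
clock: 6.3
position: [0.4066, -0.2919, 0.076]
ee_rot: [0.003, 0.0, 1.0, -0.001]
contact_force: [-0.9, 5.8, 25.6]
width: 0.05
gripper_force: 35.9
```

```bash
python3 -m inch '[{"claw":-0.1,"travel":[0.022,0,0.007],"turn":0},{"claw":-0.1,"travel":[0.044,0,0.003],"turn":0},{"claw":-0.1,"travel":[0.066,0,-0.002],"turn":0},{"claw":-0.1,"travel":[0.087,0,-0.008],"turn":0},{"claw":-0.1,"travel":[0.087,0,-0.008],"turn":0}]' 25
python3 - <<'E'
from h import *
print(get_state()["position"],get_state()["contact_force"])
a=imaging.get_image("side")[180:340,230:430,::-1];b=imaging.get_image("top")[190:310,360:510,::-1]
cv2.imwrite("pics/c5.png",np.hstack([cv2.resize(a,(400,320),interpolation=2),cv2.resize(b,(400,320),interpolation=2)]))
E
```

```text
clock: 6.8
position: [0.4221, -0.2916, 0.0717]
ee_rot: [0.0, -0.001, 1.0, -0.001]
contact_force: [-0.5, 1.4, 8.8]
width: 0.0499
gripper_force: 34.8
[ 0.42213062 -0.29158762  0.07171631] [-0.52721906  1.43716876  8.84337964]
```

View pics/c5.png

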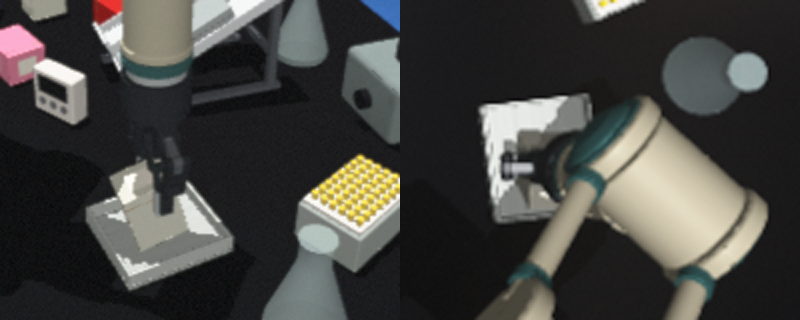

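The carton is turning upright as intended, about half way by the side view. I continue the arc.

```bash
python3 -m inch '[{"claw":-0.1,"travel":[0.022,0,-0.012],"turn":0},{"claw":-0.1,"travel":[0.042,0,-0.022],"turn":0},{"claw":-0.1,"travel":[0.061,0,-0.034],"turn":0},{"claw":-0.1,"travel":[0.08,0,-0.048],"turn":0},{"claw":-0.1,"travel":[0.08,0,-0.05],"turn":0}]' 25
python3 -m inch '[{"claw":-0.1,"travel":[0,0,-0.01],"turn":0},{"claw":-0.1,"travel":[0,0,-0.01],"turn":0}]' 25
python3 - <<'E'
from h import *
print(get_state()["position"],get_state()["contact_force"])
a=imaging.get_image("side")[180:340,230:430,::-1];b=imaging.get_image("side")[240:320,260:360,::-1]
cv2.imwrite("pics/c6.png",np.hstack([cv2.resize(a,(400,320),interpolation=2),cv2.resize(b,(400,320),interpolation=2)]))
E
```

```text
clock: 7.4
position: [0.4394, -0.2917, 0.0621]
ee_rot: [0.002, -0.0, 1.0, -0.001]
contact_force: [1.7, 1.6, 11.1]
width: 0.0496
gripper_force: 35.6
clock: 7.6
position: [0.4404, -0.2918, 0.0612]
ee_rot: [0.003, 0.0, 1.0, -0.001]
contact_force: [2.9, 3.3, 14.2]
width: 0.0499
gripper_force: 35.9
[ 0.44040453 -0.29183249  0.06117703] [ 2.94618536  3.28427987 14.20586994]
```

View pics/c6.png

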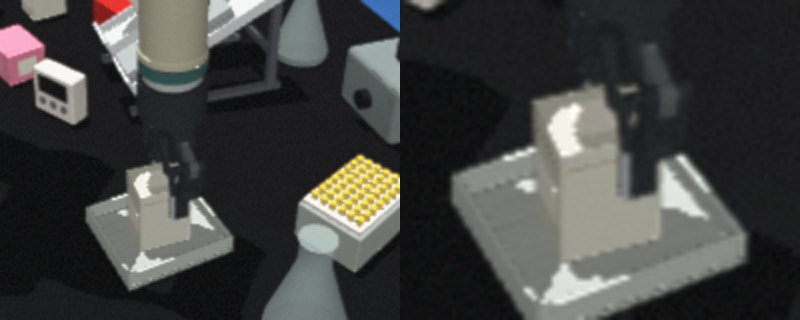

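The carton stands upright on the tray floor, with its front vertical edge at crop x≈562 from top to bottom. I release it and retreat.

```bash
python3 -m inch '[{"claw":-0.1,"travel":[0,0,0.015],"turn":0},{"claw":0.2,"travel":[0,0,0.02],"turn":0},{"claw":0.5,"travel":[0,0,0.02],"turn":0},{"claw":0.7,"travel":[0,0,0.02],"turn":0},{"claw":0.7,"travel":[0,0,0.02],"turn":0}]'
python3 -m inch '[{"claw":1,"travel":[0,0,0.1],"turn":0},{"claw":1,"travel":[0,0,0.3],"turn":0},{"claw":1,"travel":[0,0,0.5],"turn":0},{"claw":1,"travel":[0,0.1,0.75],"turn":0},{"claw":1,"travel":[0,0.3,0.92],"turn":0}]'
python3 -m inch '[{"claw":1,"travel":[-0.05,0.98,0],"turn":0.055},{"claw":1,"travel":[-0.05,0.98,0],"turn":0.055},{"claw":1,"travel":[-0.05,0.98,0],"turn":0.055},{"claw":1,"travel":[-0.05,0.98,0],"turn":0.055},{"claw":1,"travel":[-0.05,0.98,0],"turn":0.055}]'
python3 - <<'E'
from h import *
a=imaging.get_image("side")[130:320,220:420,::-1];b=imaging.get_image("top")[125:305,190:450,::-1]
cv2.imwrite("pics/c7.png",np.hstack([cv2.resize(a,(400,380),interpolation=2),cv2.resize(b,(400,380),interpolation=2)]))
E
```

```text
clock: 8.2
position: [0.4373, -0.2908, 0.0622]
ee_rot: [-0.0, -0.0, 1.0, 0.0]
contact_force: [-0.6, -0.3, 0.2]
width: 0.0725
gripper_force: 0.0
clock: 8.7
position: [0.4386, -0.2372, 0.2451]
ee_rot: [0.001, 0.001, 1.0, -0.002]
contact_force: [1.3, 0.4, -0.3]
width: 0.0853
gripper_force: 0.0
clock: 9.2
position: [0.426, -0.0342, 0.2424]
ee_rot: [-0.0, -0.09, 0.996, 0.002]
contact_force: [0.8, -0.4, -0.9]
width: 0.0853
gripper_force: 0.0
```

View pics/c7.png

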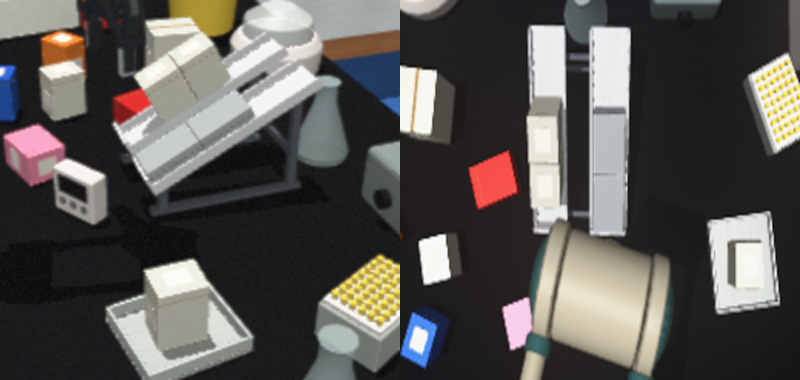

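The oldest stands upright and released in the tray, and the row is stuck with the second's lid front unchanged at about X=60 mm. Next I fetch the newkit.

```bash
python3 -m inch '[{"claw":1,"travel":[0,0.98,0],"turn":0},{"claw":1,"travel":[0,0.98,0],"turn":0},{"claw":1,"travel":[0,0.98,0],"turn":0},{"claw":1,"travel":[0,0.98,0],"turn":0},{"claw":1,"travel":[0,0.98,0],"turn":0}]'
python3 -m inch '[{"claw":1,"travel":[0,0.6,0],"turn":0},{"claw":1,"travel":[0,0.6,0],"turn":0},{"claw":1,"travel":[0,0.6,0],"turn":0},{"claw":1,"travel":[0,0.6,0],"turn":0},{"claw":1,"travel":[0,0.6,0],"turn":0}]'
python3 - <<'E'
from h import *
a=imaging.get_image("top")
g=cv2.cvtColor(a,cv2.COLOR_RGB2HSV)
m=((g[:,:,2]>190)&(g[:,:,1]<60)).astype(np.uint8)
for k in cv2.findContours(m,0,2)[0]:
    (x,y),s,an=cv2.minAreaRect(k)
    if 190<x<240 and 225<y<265: print(x,y,s,an,onz("top",x,y,.08))
E
```

```text
clock: 9.8
position: [0.4284, 0.1601, 0.2423]
ee_rot: [0.0, -0.089, 0.996, 0.001]
contact_force: [-0.5, -0.7, -0.0]
width: 0.0855
gripper_force: 0.0
clock: 10.3
position: [0.4284, 0.2749, 0.242]
ee_rot: [-0.0, -0.086, 0.996, -0.001]
contact_force: [-0.2, 0.3, 0.3]
width: 0.0853
gripper_force: 0.0
213.26925659179688 254.84617614746094 (5.295135498046875, 17.45433235168457) 78.69007110595703 [0.40534146 0.28447048 0.08      ]
211.1216278076172 238.72975158691406 (4.1099748611450195, 16.439899444580078) 80.53767395019531 [0.45089337 0.29208154 0.08      ]
```

```bash
python3 -m inch '[{"claw":1,"travel":[-0.01,0.06,-0.2],"turn":0},{"claw":1,"travel":[-0.01,0.06,-0.42],"turn":0},{"claw":1,"travel":[-0.01,0.06,-0.64],"turn":0},{"claw":1,"travel":[-0.01,0.06,-0.82],"turn":0},{"claw":1,"travel":[-0.01,0.06,-0.93],"turn":0}]' 
python3 -m inch '[{"claw":0.4,"travel":[0,0,0],"turn":0},{"claw":0,"travel":[0,0,0],"turn":0},{"claw":-0.1,"travel":[0,0,0],"turn":0},{"claw":-0.1,"travel":[0,0,0],"turn":0},{"claw":-0.1,"travel":[0,0,0],"turn":0}]' 30
python3 -m inch '[{"claw":-0.1,"travel":[0,0,0.05],"turn":0},{"claw":-0.1,"travel":[0,0,0.2],"turn":0},{"claw":-0.1,"travel":[0,0,0.45],"turn":0},{"claw":-0.1,"travel":[0,0,0.7],"turn":0},{"claw":-0.1,"travel":[0,0,0.95],"turn":0}]' 30
```

```text
clock: 10.85
position: [0.4246, 0.2857, 0.0541]
ee_rot: [-0.002, -0.085, 0.996, -0.001]
contact_force: [0.6, -0.0, -0.1]
width: 0.0854
gripper_force: 0.0
clock: 11.35
position: [0.4266, 0.2888, 0.058]
ee_rot: [0.001, -0.087, 0.996, 0.0]
contact_force: [0.2, -2.4, 4.8]
width: 0.05
gripper_force: 31.8
clock: 11.85
position: [0.4247, 0.2886, 0.2491]
ee_rot: [-0.0, -0.087, 0.996, 0.0]
contact_force: [1.4, 0.3, -1.4]
width: 0.0497
gripper_force: 31.8
```

```bash
python3 -m inch '[{"claw":-0.1,"travel":[0.2,0,0.25],"turn":-0.055},{"claw":-0.1,"travel":[0.4,-0.2,0.28],"turn":-0.055},{"claw":-0.1,"travel":[0.62,-0.4,0.28],"turn":-0.055},{"claw":-0.1,"travel":[0.7,-0.55,0.28],"turn":-0.055},{"claw":-0.1,"travel":[0.7,-0.55,0.28],"turn":-0.055}]' 
python3 -m inch '[{"claw":-0.1,"travel":[0.525,-0.517,0],"turn":0},{"claw":-0.1,"travel":[0.525,-0.517,0],"turn":0},{"claw":-0.1,"travel":[0.525,-0.517,0],"turn":0},{"claw":-0.1,"travel":[0.525,-0.517,0],"turn":0},{"claw":-0.1,"travel":[0.525,-0.517,0],"turn":0}]'
```

```text
clock: 12.35
position: [0.5687, 0.1743, 0.3028]
ee_rot: [0.001, 0.002, 1.0, -0.001]
contact_force: [0.2, 0.6, -2.4]
width: 0.0498
gripper_force: 32.0
clock: 12.85
position: [0.6704, 0.0749, 0.3018]
ee_rot: [-0.001, 0.001, 1.0, 0.001]
contact_force: [0.5, 0.5, -1.6]
width: 0.05
gripper_force: 32.2
```

```bash
python3 - <<'E'
from h import *
im=cv2.imread("pics/top0.png").astype(float).mean(2)
s,c=np.sin(np.radians(28)),np.cos(np.radians(28))
def X2z(v,u,zl): # intersect ray with lane plane z=zl
    o,d=ray("top",u,v); n=np.array([-s,0,c]); p0=np.array([.479,.075,.045])+zl*n
    P=o+d*((p0-o)@n)/(d@n); return (P-[.479,0,.045])@[c,0,s],P[1]
for v in (140,146,152,158,164,168):
    print(v,im[v,268:302].astype(int).tolist())
for v in (150,165,): print(v,im[v,308:345].astype(int).tolist())
def cross(v,lo,hi,t=110):
    r=im[v,lo:hi];k=np.where(r>t)[0];a,b=k[0],k[-1]
    return lo+a-1+(t-r[a-1])/(r[a]-r[a-1]), lo+b+(r[b]-t)/(r[b]-r[b+1])
for v in (140,146,152,158,164):
    l,r=cross(v,268,302); l2,r2=cross(v,306,348)
    print(v,np.round([*X2z(v,l,.014),X2z(v,r,.014)[1],X2z(v,l2,.014)[1],X2z(v,r2,.014)[1]],4))
for v in (195,205,215,225,232):
    l2,r2=cross(v,306,348); print(v,np.round([X2z(v,l2,.014)[0],X2z(v,l2,.014)[1],X2z(v,r2,.014)[1]],4))
E
```

```text
140 [31, 30, 31, 31, 51, 146, 180, 126, 197, 238, 237, 237, 237, 236, 237, 237, 236, 235, 236, 236, 237, 236, 235, 235, 236, 237, 237, 237, 212, 97, 38, 63, 90, 96]
146 [30, 32, 31, 31, 32, 164, 206, 109, 197, 238, 237, 237, 237, 236, 237, 236, 236, 235, 236, 236, 236, 236, 235, 236, 236, 237, 237, 236, 220, 133, 38, 34, 34, 33]
152 [31, 31, 33, 31, 32, 123, 170, 124, 191, 237, 236, 237, 236, 236, 235, 236, 236, 235, 235, 236, 236, 237, 236, 235, 236, 238, 238, 237, 220, 136, 61, 58, 81, 108]
158 [33, 33, 33, 32, 33, 85, 147, 154, 161, 216, 236, 236, 236, 235, 235, 236, 236, 235, 235, 236, 236, 237, 237, 236, 236, 237, 237, 236, 228, 169, 50, 46, 48, 49]
164 [34, 32, 33, 33, 33, 53, 144, 176, 122, 196, 237, 236, 236, 235, 234, 236, 236, 235, 234, 235, 236, 237, 237, 237, 235, 237, 237, 236, 228, 167, 45, 32, 31, 31]
168 [33, 33, 34, 35, 33, 35, 162, 209, 132, 197, 237, 236, 236, 235, 234, 235, 236, 235, 234, 235, 235, 236, 236, 236, 234, 236, 237, 236, 228, 167, 44, 32, 31, 33]
150 [68, 69, 68, 69, 84, 181, 212, 189, 236, 237, 236, 237, 237, 236, 235, 237, 237, 234, 235, 236, 236, 236, 236, 236, 234, 236, 238, 237, 235, 233, 217, 150, 27, 26, 27, 26, 27]
165 [31, 31, 31, 32, 51, 170, 210, 134, 198, 237, 236, 236, 236, 235, 235, 236, 236, 235, 235, 236, 236, 237, 236, 236, 236, 237, 237, 235, 234, 234, 201, 55, 30, 28, 29, 27, 27]
140 [ 0.2708  0.1039  0.0404  0.0009 -0.0704]
146 [ 2.547e-01  1.050e-01  4.000e-02  1.000e-04 -7.050e-02]
152 [ 0.2385  0.1052  0.0402  0.004  -0.0704]
158 [ 0.222   0.1047  0.0404  0.0014 -0.0695]
164 [ 0.2053  0.1051  0.0409  0.0007 -0.069 ]
195 [ 0.116   0.0021 -0.0677]
205 [ 0.0857  0.0026 -0.0665]
215 [ 0.0547  0.003  -0.0676]
225 [ 0.0228  0.0058 -0.066 ]
232 [ 0.0001  0.0032 -0.0648]
```

```bash
python3 -m inch '[{"claw":-0.1,"travel":[0,-0.005,-0.12],"turn":-0.002},{"claw":-0.1,"travel":[0,-0.005,-0.24],"turn":-0.002},{"claw":-0.1,"travel":[0,-0.005,-0.34],"turn":-0.002},{"claw":-0.1,"travel":[0,-0.005,-0.36],"turn":-0.002},{"claw":-0.1,"travel":[0,-0.005,-0.36],"turn":-0.002}]'
python3 -m inch '[{"claw":-0.1,"travel":[0,0,-0.015],"turn":0},{"claw":-0.1,"travel":[0,0,-0.015],"turn":0}]'
python3 -m inch '[{"claw":-0.1,"travel":[0,0,-0.015],"turn":0},{"claw":-0.1,"travel":[0,0,-0.015],"turn":0}]'
python3 - <<'E'
from h import *
a=imaging.get_image("side")[110:250,250:390,::-1]
cv2.imwrite("pics/c8.png",cv2.resize(a,(560,560),interpolation=2))
E
```

```text
clock: 13.35
position: [0.6675, 0.076, 0.2317]
ee_rot: [-0.002, 0.002, 1.0, 0.0]
contact_force: [-4.4, -0.1, 3.2]
width: 0.0497
gripper_force: 30.9
clock: 13.55
position: [0.6676, 0.0759, 0.2311]
ee_rot: [-0.001, 0.002, 1.0, 0.0]
contact_force: [-8.0, -0.3, 11.9]
width: 0.0499
gripper_force: 32.1
clock: 13.75
position: [0.6677, 0.0759, 0.2306]
ee_rot: [0.0, 0.002, 1.0, 0.0]
contact_force: [-10.5, -0.7, 20.0]
width: 0.0499
gripper_force: 33.2
```

```bash
python3 -m inch '[{"claw":-0.1,"travel":[0,0,0.05],"turn":0},{"claw":-0.1,"travel":[0,-0.015,0.05],"turn":0},{"claw":-0.1,"travel":[0,-0.015,0.05],"turn":0}]'
python3 -m inch '[{"claw":-0.1,"travel":[0,0,-0.04],"turn":0},{"claw":-0.1,"travel":[0,0,-0.055],"turn":0},{"claw":-0.1,"travel":[0,0,-0.055],"turn":0}]'
```

```text
clock: 14.1
position: [0.6706, 0.0715, 0.2345]
ee_rot: [0.0, 0.003, 1.0, -0.0]
contact_force: [0.2, -1.0, -2.5]
width: 0.0498
gripper_force: 31.9
clock: 14.4
position: [0.6699, 0.0712, 0.2215]
ee_rot: [-0.002, 0.003, 1.0, 0.0]
contact_force: [0.3, -0.2, -2.9]
width: 0.0497
gripper_force: 31.8
```

It had been resting on the left guide, and after the shift it goes deeper. I continue to the floor.

```bash
python3 -m inch '[{"claw":-0.1,"travel":[0,0.002,-0.015],"turn":0},{"claw":-0.1,"travel":[0,0.002,-0.015],"turn":0}]'
python3 -m inch '[{"claw":-0.1,"travel":[0,0.002,-0.015],"turn":0},{"claw":-0.1,"travel":[0,0.002,-0.015],"turn":0}]'
```

```text
clock: 14.6
position: [0.6704, 0.0717, 0.2198]
ee_rot: [-0.001, 0.003, 1.0, 0.0]
contact_force: [0.2, -0.1, -2.0]
width: 0.0495
gripper_force: 31.8
clock: 14.8
position: [0.6707, 0.0718, 0.2192]
ee_rot: [0.001, 0.003, 1.0, -0.0]
contact_force: [-2.2, -1.0, 3.5]
width: 0.0497
gripper_force: 32.1
```

```bash
python3 -m inch '[{"claw":-0.1,"travel":[-0.017,0,-0.02],"turn":0},{"claw":-0.1,"travel":[-0.0345,0,-0.032],"turn":0},{"claw":-0.1,"travel":[-0.05,0,-0.044],"turn":0},{"claw":-0.1,"travel":[-0.0655,0,-0.056],"turn":0},{"claw":-0.1,"travel":[-0.0655,0,-0.056],"turn":0}]' 25
python3 -m inch '[{"claw":-0.1,"travel":[-0.014,0,-0.014],"turn":0},{"claw":-0.1,"travel":[-0.0285,0,-0.0285],"turn":0},{"claw":-0.1,"travel":[-0.041,0,-0.044],"turn":0},{"claw":-0.1,"travel":[-0.053,0,-0.06],"turn":0},{"claw":-0.1,"travel":[-0.053,0,-0.06],"turn":0}]' 25
```

```text
clock: 15.3
position: [0.6588, 0.0723, 0.2099]
ee_rot: [0.003, 0.003, 1.0, 0.0]
contact_force: [-2.4, -0.0, 8.3]
width: 0.0498
gripper_force: 31.5
clock: 15.8
position: [0.6478, 0.0724, 0.1972]
ee_rot: [0.003, 0.003, 1.0, 0.0]
contact_force: [-1.8, 1.0, 7.9]
width: 0.0496
gripper_force: 30.2
```

```bash
python3 -m inch '[{"claw":-0.1,"travel":[0.004,0,-0.012],"turn":0},{"claw":-0.1,"travel":[0.006,0,-0.016],"turn":0},{"claw":-0.1,"travel":[0.006,0,-0.016],"turn":0}]' 25
python3 - <<'E'
from h import *
a=imaging.get_image("side")[110:230,265:385,::-1]
cv2.imwrite("pics/c9.png",cv2.resize(a,(600,600),interpolation=2))
E
```

```text
clock: 16.1
position: [0.6475, 0.0725, 0.1967]
ee_rot: [0.002, 0.003, 1.0, 0.0]
contact_force: [-10.3, 1.7, 18.9]
width: 0.0495
gripper_force: 30.9
```

View pics/c9.png

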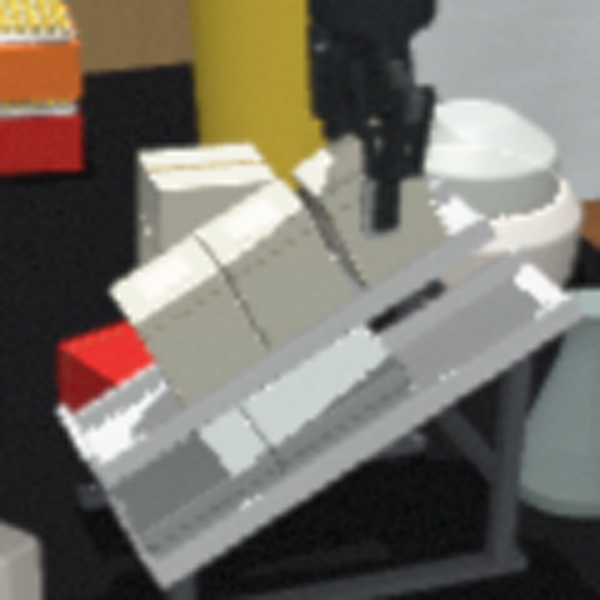

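The new carton lies in the lane behind the third, with a gap of a few mm at crop (345,240), square with the floor, and the second and third are still up the lane. I push the row down the lane with the new carton held.

```bash
python3 -m inch '[{"claw":-0.1,"travel":[-0.026,0,-0.005],"turn":0},{"claw":-0.1,"travel":[-0.048,0,-0.017],"turn":0},{"claw":-0.1,"travel":[-0.07,0,-0.0285],"turn":0},{"claw":-0.1,"travel":[-0.092,0,-0.04],"turn":0},{"claw":-0.1,"travel":[-0.114,0,-0.052],"turn":0}]' 30
python3 -m inch '[{"claw":-0.1,"travel":[-0.022,0,-0.0117],"turn":0},{"claw":-0.1,"travel":[-0.044,0,-0.0234],"turn":0},{"claw":-0.1,"travel":[-0.066,0,-0.0351],"turn":0},{"claw":-0.1,"travel":[-0.088,0,-0.0468],"turn":0},{"claw":-0.1,"travel":[-0.11,0,-0.0585],"turn":0}]'
```

```text
clock: 16.65
position: [0.6301, 0.0724, 0.1876]
ee_rot: [0.008, 0.003, 1.0, 0.0]
contact_force: [0.4, 1.5, 21.3]
width: 0.0494
gripper_force: 31.0
clock: 17.15
position: [0.6087, 0.0724, 0.1763]
ee_rot: [0.009, 0.003, 1.0, 0.0]
contact_force: [-0.0, 1.9, 23.2]
width: 0.0497
gripper_force: 31.3
```

```bash
python3 -m inch '[{"claw":-0.1,"travel":[-0.018,0,-0.0094],"turn":0},{"claw":-0.1,"travel":[-0.036,0,-0.0188],"turn":0},{"claw":-0.1,"travel":[-0.054,0,-0.028],"turn":0},{"claw":-0.1,"travel":[-0.07,0,-0.037],"turn":0},{"claw":-0.1,"travel":[-0.07,0,-0.037],"turn":0}]'
python3 -m inch '[{"claw":-0.1,"travel":[-0.009,0,-0.0047],"turn":0},{"claw":-0.1,"travel":[-0.018,0,-0.0094],"turn":0},{"claw":-0.1,"travel":[-0.018,0,-0.0094],"turn":0}]'
python3 - <<'E'
from h import *
a=imaging.get_image("side");cv2.imwrite("pics/c10.png",a[:,:,::-1]);a=a.astype(float).mean(2)
# profile along lane floor/right guide: row front position, sampled along line parallel to the lane at carton mid height on the right faces
s,c=np.sin(np.radians(28)),np.cos(np.radians(28))
for z in (.05,.065):
  v=[]
  for X in np.arange(-.01,.2,.004):
    u,w=proj("side",[.479+X*c-z*s,.0488,.045+X*s+z*c]); v.append((round(X,3),int(a[int(round(w)),int(round(u))])))
  print(z,v)
E
```

```text
clock: 17.65
position: [0.594, 0.0724, 0.1684]
ee_rot: [0.008, 0.003, 1.0, 0.0]
contact_force: [-0.2, 0.2, 21.3]
width: 0.0497
gripper_force: 31.4
clock: 17.95
position: [0.5911, 0.0724, 0.1669]
ee_rot: [0.008, 0.003, 1.0, 0.0]
contact_force: [1.0, 0.8, 22.8]
width: 0.0497
gripper_force: 31.3
0.05 [(np.float64(-0.01), 28), (np.float64(-0.006), 85), (np.float64(-0.002), 153), (np.float64(0.002), 165), (np.float64(0.006), 150), (np.float64(0.01), 150), (np.float64(0.014), 154), (np.float64(0.018), 152), (np.float64(0.022), 154), (np.float64(0.026), 154), (np.float64(0.03), 153), (np.float64(0.034), 154), (np.float64(0.038), 154), (np.float64(0.042), 154), (np.float64(0.046), 155), (np.float64(0.05), 154), (np.float64(0.054), 155), (np.float64(0.058), 154), (np.float64(0.062), 155), (np.float64(0.066), 151), (np.float64(0.07), 148), (np.float64(0.074), 154), (np.float64(0.078), 154), (np.float64(0.082), 154), (np.float64(0.086), 153), (np.float64(0.09), 153), (np.float64(0.094), 154), (np.float64(0.098), 154), (np.float64(0.102), 154), (np.float64(0.106), 155), (np.float64(0.11), 155), 
[... 1224 characters left out ...]
4(0.09), 152), (np.float64(0.094), 152), (np.float64(0.098), 149), (np.float64(0.102), 151), (np.float64(0.106), 138), (np.float64(0.11), 153), (np.float64(0.114), 151), (np.float64(0.118), 149), (np.float64(0.122), 153), (np.float64(0.126), 153), (np.float64(0.13), 131), (np.float64(0.134), 152), (np.float64(0.138), 135), (np.float64(0.142), 148), (np.float64(0.146), 148), (np.float64(0.15), 114), (np.float64(0.154), 125), (np.float64(0.158), 84), (np.float64(0.162), 44), (np.float64(0.166), 33), (np.float64(0.17), 38), (np.float64(0.174), 42), (np.float64(0.178), 41), (np.float64(0.182), 39), (np.float64(0.186), 36), (np.float64(0.19), 34), (np.float64(0.194), 27), (np.float64(0.198), 18)]
```

```bash
python3 -m inch '[{"claw":-0.1,"travel":[-0.009,0,-0.0047],"turn":0},{"claw":-0.1,"travel":[-0.018,0,-0.0094],"turn":0},{"claw":-0.1,"travel":[-0.018,0,-0.0094],"turn":0}]'
python3 -m inch '[{"claw":-0.1,"travel":[-0.009,0,-0.0047],"turn":0},{"claw":-0.1,"travel":[-0.009,0,-0.0047],"turn":0}]'
python3 -m inch '[{"claw":-0.1,"travel":[-0.009,0,-0.0047],"turn":0},{"claw":-0.1,"travel":[-0.009,0,-0.0047],"turn":0}]'
```

```text
clock: 18.3
position: [0.5875, 0.0724, 0.165]
ee_rot: [0.008, 0.003, 1.0, 0.0]
contact_force: [0.3, 1.3, 23.7]
width: 0.0496
gripper_force: 31.4
clock: 18.5
position: [0.5862, 0.0723, 0.1643]
ee_rot: [0.009, 0.003, 1.0, 0.0]
contact_force: [0.9, 0.6, 23.2]
width: 0.0499
gripper_force: 31.5
clock: 18.7
position: [0.5845, 0.0723, 0.1634]
ee_rot: [0.009, 0.003, 1.0, 0.0]
contact_force: [-0.0, 0.9, 23.6]
width: 0.0496
gripper_force: 31.6
```

```bash
python3 -m inch '[{"claw":-0.1,"travel":[-0.009,0,-0.0047],"turn":0},{"claw":-0.1,"travel":[-0.009,0,-0.0047],"turn":0}]'
python3 -m inch '[{"claw":-0.1,"travel":[-0.009,0,-0.0047],"turn":0},{"claw":-0.1,"travel":[-0.009,0,-0.0047],"turn":0}]'
```

```text
clock: 18.9
position: [0.5845, 0.0723, 0.1634]
ee_rot: [0.011, 0.003, 1.0, 0.0]
contact_force: [2.1, -0.0, 26.4]
width: 0.0496
gripper_force: 31.8
clock: 19.1
position: [0.5844, 0.0723, 0.1633]
ee_rot: [0.013, 0.003, 1.0, 0.0]
contact_force: [5.7, 0.1, 27.5]
width: 0.0496
gripper_force: 32.1
```

The row has stopped against the front stop: TCP x no longer moves and the force rises gently. I ease off, release and go up.

```bash
python3 -m inch '[{"claw":-0.1,"travel":[-0.001,0,0.019],"turn":0},{"claw":0.0,"travel":[-0.001,0,0.019],"turn":0},{"claw":0.25,"travel":[-0.001,0,0.019],"turn":0},{"claw":0.5,"travel":[-0.001,0,0.019],"turn":0},{"claw":0.6,"travel":[-0.001,0,0.019],"turn":0}]'
python3 -m inch '[{"claw":0.7,"travel":[0,0,0.02],"turn":0},{"claw":0.8,"travel":[0,0,0.1],"turn":0},{"claw":0.8,"travel":[0,0,0.3],"turn":0},{"claw":0.8,"travel":[0,0.2,0.5],"turn":0},{"claw":0.8,"travel":[0,0.4,0.6],"turn":0}]'
python3 -m inch '[{"claw":0.8,"travel":[-0.4,0.9,0],"turn":0},{"claw":0.8,"travel":[-0.4,0.9,0],"turn":0},{"claw":0.8,"travel":[-0.4,0.9,0],"turn":0},{"claw":0.8,"travel":[-0.4,0.9,0],"turn":0},{"claw":0.8,"travel":[-0.4,0.9,0],"turn":0}]'
python3 - <<'E'
from h import *
b=imaging.get_image("top");cv2.imwrite("pics/t11.png",b[:,:,::-1])
a=imaging.get_image("side").astype(float).mean(2)
s,c=np.sin(np.radians(28)),np.cos(np.radians(28))
for z in (.04,.05,.07):
  v=[]
  for X in np.arange(-.01,.2,.002):
    u,w=proj("side",[.479+X*c-z*s,.0488,.045+X*s+z*c]); v.append(int(cv2.getRectSubPix(a.astype(np.float32),(1,1),(u,w))[0,0]))
  print("side",z,v)
g=b.astype(float).mean(2).astype(np.float32)
v=[]
for X in np.arange(-.01,.2,.002):
    u,w=proj("top",[.479+X*c-.08*s,.06,.045+X*s+.08*c]); v.append(int(cv2.getRectSubPix(g,(1,1),(u,w))[0,0]))
print("top",v)
E
```

```text
clock: 19.6
position: [0.5738, 0.0721, 0.1574]
ee_rot: [-0.001, 0.003, 1.0, 0.0]
contact_force: [-0.1, -0.1, -0.5]
width: 0.0686
gripper_force: 0.0
clock: 20.1
position: [0.5755, 0.1506, 0.2801]
ee_rot: [0.001, 0.005, 1.0, -0.0]
contact_force: [0.8, 0.8, 0.7]
width: 0.0767
gripper_force: 0.0
clock: 20.6
position: [0.4914, 0.3362, 0.2772]
ee_rot: [-0.001, -0.0, 1.0, 0.001]
contact_force: [-0.2, -1.2, 0.2]
width: 0.0766
gripper_force: 0.0
side 0.04 [29, 38, 62, 107, 128, 144, 150, 152, 152, 152, 152, 152, 152, 152, 150, 152, 152, 151, 152, 151, 151, 152, 151, 151, 151, 152, 152, 152, 152, 152, 152, 153, 152, 152, 150, 156, 155, 153, 152, 152, 152, 151, 151, 151, 151, 151, 150, 151, 151, 151, 152, 152, 152, 152, 152, 152, 152, 152, 151, 152, 152, 152, 151, 151, 145, 146, 150, 151, 151, 151, 151, 152, 152, 151, 151, 152, 152, 151, 151, 151, 151, 151, 151, 151, 152, 152, 152, 152, 152, 152, 152, 151, 152, 153, 157, 164, 164, 163, 164, 164, 163, 164, 163, 163, 164, 164]
side 0.05 [28, 34, 61, 94, 122, 139, 151, 151, 151, 151, 151, 151, 151, 151, 151, 152, 151, 151, 152, 152, 151, 151, 151,
[... 767 characters left out ...]
 151, 152, 152, 149, 148, 151, 151, 151, 149, 147, 150, 150, 151, 150, 147, 149, 150, 151, 151, 147, 147, 151, 151, 151, 144, 117, 77, 37, 25, 19, 18, 15, 14, 16, 17, 17]
top [33, 33, 33, 36, 47, 117, 177, 227, 230, 230, 230, 231, 231, 232, 232, 232, 233, 233, 233, 230, 228, 225, 229, 231, 231, 231, 231, 231, 231, 231, 231, 231, 231, 229, 227, 225, 226, 229, 230, 231, 231, 231, 231, 232, 232, 232, 232, 232, 232, 231, 229, 227, 230, 231, 231, 231, 231, 231, 231, 231, 231, 231, 231, 232, 234, 236, 233, 231, 231, 231, 231, 231, 231, 233, 234, 234, 235, 235, 235, 235, 235, 233, 232, 234, 236, 236, 236, 235, 233, 231, 231, 231, 231, 231, 223, 197, 166, 150, 146, 147, 150, 150, 150, 150, 150, 150]
```

Front at X≈0, seams at about 59 and 120 mm, back at about 181 mm: the row is closed, flat and at the stop, so I hand in.

```bash
python3 -c "
from rig import ticket
print(ticket.sign_off())"
```

```text
the job is handed in; nothing more can be done
None
```

I handed the job in at about 21 s; the hand-in gave no verdict. The oldest carton stands upright in the tray, and the new one is loaded behind the other two, with all three flat in a closed row against the stop by the camera measurements.

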